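# Seat a rake head in the tine gauge and bolt it down

## Robot

A 7-joint arm with a two-finger parallel gripper is mounted at the origin on the work surface. World frame = base frame: x ahead of the robot, y to its left, z up, the work surface at z = 0. Lengths are in m, angles in rad, forces in N, time in s.
With the tool pointing down it reaches from about 0.4 to 0.9 m from the base axis. Payload 5.6 kg.
Tool frame: the origin (TCP) lies on the centre line of the jaws, within the pads' length; the fingertips stand arm.finger_overhang ahead of it and the grasp point (between the pads) is the TCP (arm.finger_overhang is the distance from the TCP to the fingertips, in m); z points along the fingers, y is the line along which they close (so a half turn about z gives the same grasp; the last joint's range is limited). The gripper opens to 92 mm and grips with 3 to 60 N. Pads are 20 mm wide; open, the fingers measure 128 mm over their backs; the gripper's body (75 mm by 189 mm) begins 69 mm behind the grasp point.
Start: joints at [1.148, 0.468, -0.012, 1.603, 0.006, 1.071, -0.056], TCP at [0.241, -0.604, 0.234] pointing down, gripper open.
Joint ranges: [-2.53, 2.53], [-0.31, 2.02], [-1.57, 1.55], [0.28, 2.44], [-1.29, 4.43], [0.15, 1.84], [-2.92, 2.92]. Speed limits (rad/s): [2.57, 2.57, 3.14, 3.14, 3.14, 3.14, 3.14].

## Interface

Orientations are given as a unit quaternion [w, x, y, z].
In Python, from cell import arm, telemetry, snapshot, sign_off gives the robot as it stands. Calls block until the motion is done:
- arm.reach(position, orientation): joint-space move of the TCP to a pose.
- arm.movel(position, ori=None, feed=0.15): straight line of the TCP; ori=None keeps the orientation; feed is the mean speed in m/s.
- arm.move_j(angles): joint-space move.
- arm.set_gripper(opening, strength=None): finger opening in m; strength is the grip in N (None keeps the last); returns when the fingers have stopped.
- arm.hold(seconds).
- arm.inverse_kinematics(position, orientation): joint angles nearest the present ones, or None.
- telemetry.observe(): the state.
- snapshot(name): name is "scene" or "top" or "wrist"; returns a dict with "img" (480x640x3 uint8, red, green, blue), "intrinsics" (3x3 intrinsics, pixels), "rvec" (rotation vector, rad) and "tvec" (3), from world to camera coordinates, as OpenCV has them. Camera axes: x right, y down, z forward; pixel columns grow to the right and rows downward; lengths in m; the calibration is good to about 2 mm. The wrist camera is an equidistant fisheye: a pixel r from the principal point sees the ray r / f radians off the axis. A picture is of the moment at which its call begins. There is no depth.
A pose or a line that the arm cannot do raises arm.PlanningError and nothing moves.
- sign_off(): hands the job in; it is judged then, once.
The state is a dict: "time": time; "q": joint angles; "qd": joint speeds; "joint_torque": joint torques, N m; "tool_pos": TCP position; "orientation": TCP orientation; "ft_force": force on the tool from outside, world axes, zero at the start; "torque": the same for the moment, N m; "opening": finger opening in m; "grasp_force": force on a finger pad.
Only numpy, scipy, OpenCV 4.12 (cv2) and the standard library are available. Lean on these libraries where they do the work, as an engineer would, in place of code of your own. Each camera call takes 0.05 s, during which the arm holds its last target. There are 200 camera calls.

## Task

Take the rake head out of the wooden stand and lower it, tines down, into the slotted steel block of the gauge, feeling for the slots without forcing it, until every tine is in its own slot and the bar lies flat on the block. Then slide the gauge's bolt fully across over the end of the bar and let go. Leave the other things on the bench where they lie.

Things in the scene. Friction and masses are not known exactly. Their poses are not given: they have to be found in the camera images.
- rake: Dark steel rake head, 0.4 kg, same after a half turn. Bar 176 (y) x 12 (x) mm, its top at z = 12 mm; one row of six round tines, 8 mm thick, ends at z = -34 mm, y = -65, -39, -13, 13, 39, 65 mm, blunt, 6 mm wide. Origin: bar's middle, level with the underside of two 2 mm shoulders it rests on (y = +-80 mm). At the start it hangs by its bar ends in the stand's notches, parallel to it.
- tang (a point): Grip point on the flat tang that stands up from the middle of the rake's bar: tang 10 mm thick (rake x), 30 mm wide (y), its top 52 mm above the rake's origin. This point is 34 mm above the rake's origin, on the tang's middle. Same axes as the rake.
- stand: Fixed low wooden stand, base 80 x 216 x 12 mm (y long); two notched posts at y = +-84 mm, 20 mm thick, carry the ends of the rake's bar. Notch floors 50 mm above the bench, notches 16 mm wide (x), 10 mm deep. Origin: centre of its underside.
- gauge: Fixed steel gauge, base 76 x 280 x 6 mm (y = -110 to 170 mm), carrying a slotted block and, at +y, a slide bolt. A seated rake's origin is 46 mm above this origin. Pressing the rake or knocking on it with over 80 N bruises it; a few N suffice. Origin: base underside, below the middle of the block's possible places; z up, y along the row of slots towards the bolt.
- block_mid (a point): Block: 44 (x) x 184 (y) mm, flat top 46 mm up, six slots in a row on gauge x = 0, pitch 26 mm, each 10 (y) x 16 (x) x 40 mm deep, solid ends. It is clamped up to 8.5 mm to either side along y of this point, and where is not reported: find the slots by eye and feel. This point is fixed on the gauge, 46 mm above its origin.
- bolt (a joint): Travel of the bolt, m: 0 withdrawn, 0.044 fully across; starts at 0 to 0.006. Slides along the gauge's -y with 1.5 N friction and stays where left. Its tongue, 22 x 64 x 6 mm, has its underside 60.5 mm above the gauge's origin, 2.5 mm above a seated bar (a proud bar blocks it), and ends up over the bar's end.
- bolt_knob (a point): Point on the axis of the bolt's upright round knob (12 mm across, 32 mm tall; pinch it from above), 20 mm above the tongue's upper face, 12 mm below the knob's top, 86.5 mm above the bench; at gauge x = 0, y = 136 mm minus the bolt's travel.
- collar: Bystander: loose steel collar 40 mm across, 22 mm high. Origin: centre of its underside.
- hammer: Bystander: hammer lying on the bench.
- wrench: Bystander: wrench lying on the bench.
- axehead: Bystander: axe head lying flat, about 120 x 95 x 26 mm.
- hoe: Bystander: hoe blade lying flat, about 135 x 130 mm, 30 mm high at its eye.
- tin: Bystander: blue tin, 80 mm across, 100 mm high, standing.
- wedge: Bystander: wooden offcut 50 x 60 x 30 mm.
There are look-alikes about, which are no part of the job. What is shaped like the rake but blue is not meant.

How it is judged:
On the way, in this order (a step that is already met when the one before it is completed fails the run):
1. the rake head is lifted clear of the stand (z of rake in the frame of stand above 0.075 m), for 0.1 s.
2. every tine is in its slot and the bar lies on the block (x of rake in the frame of gauge between -0.007 and 0.007 m and y of rake in the frame of gauge between -0.0125 and 0.0125 m and z of rake in the frame of gauge below 0.0485 m and angle between rake's own z axis and vertical below 0.05 rad and angle between the y axis of rake and the y axis of gauge, either way round below 0.1 rad), for 0.2 s.
3. the bolt is fully across over the seated bar (all of step 2 and value of joint bolt above 0.039 m), for 0.2 s.
At the end, for the whole second after the job is handed in: The rake head lies seated in the gauge, at rest: its underside at most 2.5 mm above the slotted block's top, level within 0.05 rad, along the row of slots (0.1 rad), within 7 mm across and 12.5 mm along of the gauge's origin; and the bolt is across, joint beyond 0.039 m of 0.044 (all of step 3 and linear speed of rake below 0.02 m/s); the robot touches nothing.
It fails at once if the rake head is forced: pressed on the gauge with more than 80 N (contact force between rake and gauge above 80 N).
It fails at once if one of the other things on the bench is pushed more than 30 mm from its place (distance of any of collar, hammer, wrench, axehead, hoe, tin, wedge from where it was at the start of the episode above 0.03 m).
It also fails if it takes over 72 s, if anything falls off the work surface, if the arm or the gripper's body presses on something with over 40 N, if the wrist force passes 120 N, or if a joint passes its speed limit or range.

## Working session

There is one attempt and no reset: what is moved stays moved. The work goes in short steps, each a Python script; the robot and the scene stay as the last script left them, time stands still between calls to the robot, and variables do not carry over. Pictures are saved under pics/ and viewed, at most 10 in all, crops included, and the job is handed in when it is done.

```bash
mkdir -p pics; python3 - <<'E'
from cell import arm, telemetry, snapshot
import cv2, numpy as np
for n in ["scene","top"]:
    s=snapshot(n); cv2.imwrite(f"pics/{n}0.png",s["img"][:,:,::-1]); print(n,s["intrinsics"],s["rvec"],s["tvec"])
s=snapshot("wrist"); print(s["intrinsics"])
o=telemetry.observe(); print(o["time"],o["orientation"],o["ft_force"],o["opening"],arm.finger_overhang)
E
```

```text
scene [[561.44671177   0.         318.75797379]
 [  0.         561.44671177 235.83299796]
 [  0.           0.           1.        ]] [ 2.31415771  1.26068746 -0.35675277] [-0.26326476 -0.33690185  1.49029968]
top [[549.04650593   0.         319.5884364 ]
 [  0.         549.04650593 238.61461138]
 [  0.           0.           1.        ]] [ 2.17752846 -2.17875823  0.07048526] [-0.02704501  0.53860918  1.34074951]
[[371.64829954   0.         321.71285057]
 [  0.         371.64829954 239.90340632]
 [  0.           0.           1.        ]]
0.15 [-6.63140875e-04  9.82026859e-01  1.88739971e-01 -1.77388327e-04] [ 0.63984842  0.1607432  -0.63756318] 0.0917751398420214 0.019
```

View pics/scene0.png

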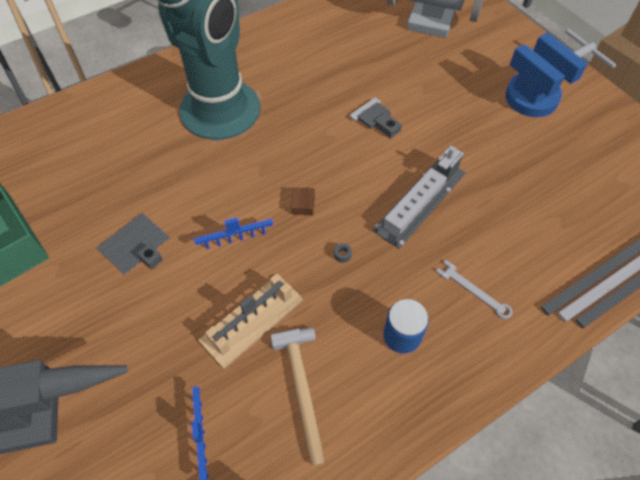

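View pics/top0.png

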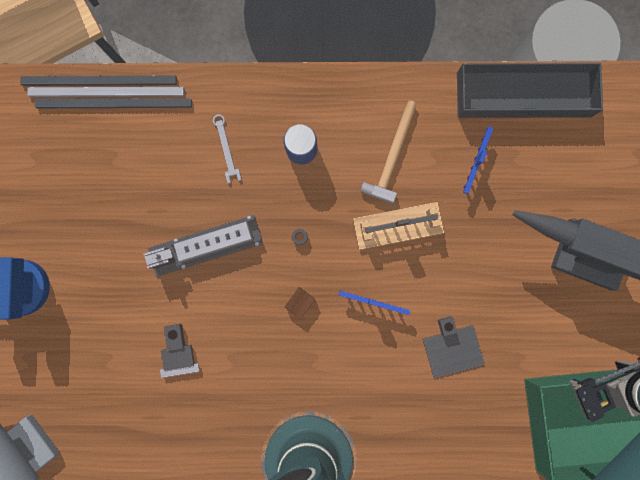

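The scene view shows the dark rake in the pale stand at about (250,315) and the gauge at about (425,200), with its bolt at the far right end. In the top view the stand is at about (400,226), and the gauge runs from (255,230) to the bolt at (158,257). I'll cast rays from these for rough poses, then look with the wrist camera.

```bash
cat > h.py <<'E'
from cell import arm, telemetry, snapshot, sign_off
import cv2, numpy as np
from scipy.spatial.transform import Rotation as R
def cast(s,uv,z,fish=False):
    """pixels -> world points on plane z"""
    uv=np.asarray(uv,float).reshape(-1,1,2); K=s["intrinsics"]
    if fish: n=cv2.fisheye.undistortPoints(uv,K,np.zeros(4))
    else: n=cv2.undistortPoints(uv,K,None)
    d=np.c_[n[:,0,:],np.ones(len(n))]
    Rm=cv2.Rodrigues(np.asarray(s["rvec"]))[0]; t=np.asarray(s["tvec"]).ravel()
    c=-Rm.T@t; w=d@Rm
    return c+w*((z-c[2])/w[:,2])[:,None]
def down(yaw):
    """tool z down, tool y (closing) axis at angle yaw from world x"""
    y=np.array([np.cos(yaw),np.sin(yaw),0]); z=np.array([0,0,-1.]); x=np.cross(y,z)
    q=R.from_matrix(np.c_[x,y,z]).as_quat(); return np.r_[q[3],q[:3]]
def shot(name,fn,crop=None,scale=1):
    s=snapshot(name); im=s["img"][:,:,::-1]
    if crop: im=im[crop[1]:crop[3],crop[0]:crop[2]]
    cv2.imwrite(fn,cv2.resize(im,None,fx=scale,fy=scale,interpolation=cv2.INTER_CUBIC)); return s
E
python3 - <<'E'
from h import *
s=snapshot("top")
r=cast(s,[[365,231],[437,217]],.062); print(r,r.mean(0)); d=r[1]-r[0]; print(np.linalg.norm(d),np.degrees(np.arctan2(d[1],d[0])))
g=cast(s,[[187,249],[246,235]],.046); print(g,g.mean(0)); d=g[0]-g[1]; print(np.linalg.norm(d),np.degrees(np.arctan2(d[1],d[0])))
for n,p,a in (("r",r.mean(0),0),("g",g.mean(0),0)):
    for yaw in (np.radians(-80),np.radians(100),np.radians(10),np.radians(-170),np.radians(20)):
        q=arm.inverse_kinematics(np.r_[p[:2],.3],down(yaw)); print(n,yaw,None if q is None else np.round(q,2))
w=snapshot("wrist"); Rm=cv2.Rodrigues(np.asarray(w["rvec"]))[0]; o=telemetry.observe()
c=-Rm.T@np.ravel(w["tvec"]); q=o["orientation"]; T=R.from_quat(np.r_[q[1:],q[0]])
print("cam in tool",T.inv().apply(c-o["tool_pos"]),"axis",T.inv().apply(Rm[2]))
E
```

```text
[[ 0.55368179 -0.13689111  0.062     ]
 [ 0.58727381 -0.31003592  0.062     ]] [ 0.5704778  -0.22346352  0.062     ]
0.17637332373656056 -79.02038507714366
[[0.51160494 0.29510756 0.046     ]
 [0.54564535 0.1516382  0.046     ]] [0.52862515 0.22337288 0.046     ]
0.14745238468744437 103.34752771571642
r -1.3962634015954636 [ 0.46  0.36 -0.18  1.62  0.07  1.17 -1.13]
r 1.7453292519943295 [ 0.85  0.45 -0.73  1.59  0.31  1.22  1.81]
r 0.17453292519943295 [ 0.67  0.39 -0.47  1.6   0.19  1.19  0.34]
r -2.9670597283903604 [ 0.25  0.34  0.09  1.63 -0.03  1.17 -2.62]
r 0.3490658503988659 [ 0.7   0.4  -0.5   1.6   0.2   1.19  0.5 ]
g -1.3962634015954636 [ 0.25  0.44 -0.93  1.68  0.38  1.22 -2.17]
g 1.7453292519943295 [ 0.35  0.52 -1.11  1.67  0.49  1.26  0.88]
g 0.17453292519943295 [ 0.33  0.5  -1.07  1.67  0.46  1.25 -0.67]
g -2.9670597283903604 [ 0.43  0.65 -1.31  1.67  0.64  1.34  2.33]
g 0.3490658503988659 [ 0.33  0.5  -1.08  1.67  0.46  1.25 -0.5 ]
cam in tool [ 0.08316643 -0.00027093 -0.15106205] axis [-0.29225358 -0.00130133  0.95633998]
```

```bash
python3 - <<'E'
from h import *
import pickle
yaw=np.radians(12)
arm.reach([0.529,0.223,0.24],down(np.radians(13.3))); arm.hold(.2); g=shot("wrist","pics/g1.png")
print(telemetry.observe()["time"])
arm.reach([0.5705,-0.2235,0.24],down(np.radians(11))); arm.hold(.2); r=shot("wrist","pics/r1.png")
print(telemetry.observe()["time"])
pickle.dump((g,r),open("w.pkl","wb"))
E
```

```text
3.5667
5.4583
```

View pics/g1.png

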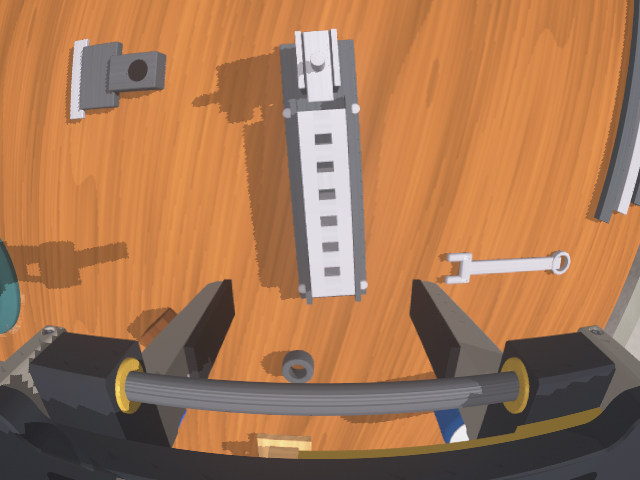

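View pics/r1.png

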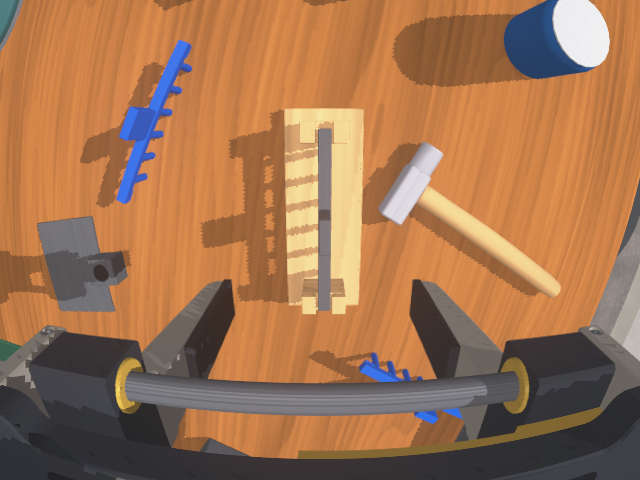

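The gauge view shows the six slots in a row from (323,139) to (332,271), and the knob at (318,62). The rake view shows its bar running from (325,129) to (324,310). I'll segment both.

```bash
python3 - <<'E'
from h import *
import pickle
g,r=pickle.load(open("w.pkl","rb"))
im=cv2.cvtColor(g["img"],cv2.COLOR_RGB2GRAY)
print(im[100:300:4,326].tolist())
print("row180",im[180,285:372:2].tolist(),"row194",im[194,285:372:2].tolist())
roi=np.zeros_like(im); cv2.fillPoly(roi,[np.array([[306,118],[341,118],[351,290],[313,290]])],255)
m=((im<185)&(roi>0)).astype(np.uint8)
n,_,st,ce=cv2.connectedComponentsWithStats(m)
C=[]
for i in range(1,n):
    if st[i,4]>50:
        x,y,w,h,a=st[i]; C.append([x+w/2-.5,y+h/2-.5]); print(st[i],ce[i])
P=cast(g,C,.046,True); print(np.round(P,4)); print(np.linalg.norm(np.diff(P,axis=0),axis=1))
d=P[0]-P[-1]; print("yaw",np.degrees(np.arctan2(d[1],d[0])),"mid",P.mean(0))
# rake bar
ir=r["img"]; hsv=cv2.cvtColor(ir,cv2.COLOR_RGB2HSV); mk=((hsv[...,1]<70)&(hsv[...,2]<150)).astype(np.uint8)
roi=np.zeros_like(mk); roi[120:318,310:340]=1; mk*=roi
n,_,st,ce=cv2.connectedComponentsWithStats(mk); print(st[1:][st[1:,4]>50])
for row in list(range(126,316,15)):
    c=np.where(mk[row])[0]; print(row,(c.min(),c.max()) if len(c) else None,end=" ")
E
```

```text
[197, 98, 98, 223, 223, 226, 223, 224, 215, 98, 97, 184, 222, 225, 222, 223, 95, 129, 210, 223, 224, 223, 223, 113, 128, 217, 220, 223, 219, 156, 127, 134, 219, 221, 220, 221, 126, 126, 201, 219, 222, 219, 127, 132, 188, 217, 220, 220, 220, 173]
row180 [119, 118, 113, 94, 96, 94, 95, 96, 100, 223, 223, 223, 223, 223, 223, 223, 222, 220, 220, 221, 224, 223, 220, 218, 222, 223, 224, 223, 223, 223, 223, 223, 177, 126, 126, 126, 125, 127, 120, 141, 143, 144, 145, 144] row194 [118, 114, 111, 99, 94, 94, 96, 96, 96, 155, 223, 223, 223, 223, 223, 223, 221, 122, 128, 128, 128, 127, 128, 128, 128, 185, 223, 223, 224, 223, 223, 223, 224, 113, 126, 126, 125, 126, 123, 142, 148, 146, 147, 147]
[315 133  17  12 188] [323.01595745 138.67553191]
[317 161  17  12 184] [324.97282609 166.44021739]
[318 188  18  12 182] [326.68681319 193.84065934]
[320 215  17  12 173] [328.36416185 220.33526012]
[322 242  17  10 160] [330.05625 246.35   ]
[324 267  16  10 144] [331.50694444 271.0625    ]
[[0.5132 0.2961 0.046 ]
 [0.521  0.2711 0.046 ]
 [0.5282 0.2466 0.046 ]
 [0.5357 0.2214 0.046 ]
 [0.5436 0.1964 0.046 ]
 [0.5513 0.1712 0.046 ]]
[0.0261755  0.02558654 0.02624121 0.02622093 0.02633394]
yaw 106.95464587691269 mid [0.53215995 0.23382081 0.046     ]
[[ 318  129   13  182 2263]]
126 None 141 (np.int64(318), np.int64(330)) 156 (np.int64(318), np.int64(330)) 171 (np.int64(319), np.int64(330)) 186 (np.int64(319), np.int64(330)) 201 (np.int64(318), np.int64(330)) 216 (np.int64(319), np.int64(330)) 231 (np.int64(319), np.int64(329)) 246 (np.int64(319), np.int64(330)) 261 (np.int64(318), np.int64(329)) 276 (np.int64(318), np.int64(329)) 291 (np.int64(318), np.int64(329)) 306 (np.int64(318), np.int64(329))
```

```bash
python3 - <<'E'
import cv2,numpy as np
a=cv2.imread("pics/g1.png")[25:305,270:385]; b=cv2.imread("pics/r1.png")[100:320,275:375]
a=cv2.resize(a,(246,600)); b=cv2.resize(b,(273,600)); cv2.imwrite("pics/c.png",np.hstack([a,b]))
E
```

```text
(no output)
```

View pics/c.png

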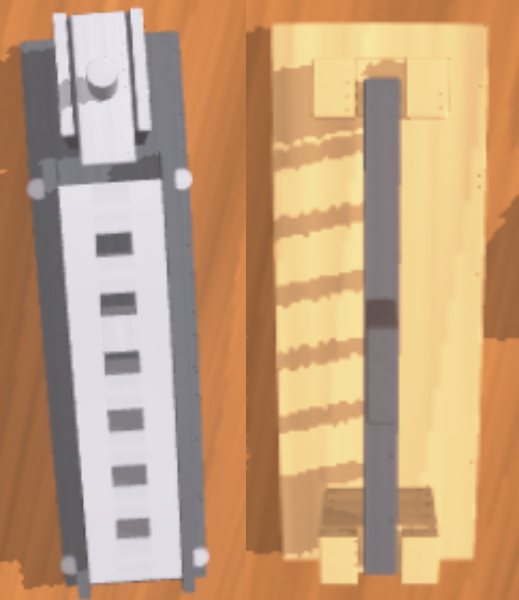

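```bash
python3 - <<'E'
from h import *
import pickle
g,r=pickle.load(open("w.pkl","rb"))
P=cast(r,[[324.2,128.6],[323.5,310.6]],.062,True); d=P[1]-P[0]; print(P,P.mean(0),np.linalg.norm(d),np.degrees(np.arctan2(d[1],d[0])))
# top view check
s=snapshot("top"); im=cv2.cvtColor(s["img"],cv2.COLOR_RGB2GRAY)
q=cast(s,[[0,0]],.046)
m=(im<150).astype(np.uint8); roi=np.zeros_like(m); roi[225:262,178:252]=1
n,l,st,ce=cv2.connectedComponentsWithStats(m*roi)
k=[i for i in range(1,n) if 12<st[i,4]<80]; print(st[k]); T=cast(s,ce[k],.046); print(np.round(T,4),T.mean(0))
# bar in top view
hsv=cv2.cvtColor(s["img"],cv2.COLOR_RGB2HSV); mm=((hsv[...,1]<80)&(hsv[...,2]<130)).astype(np.uint8); roi=np.zeros_like(m); roi[208:240,358:442]=1
n,l,st,ce=cv2.connectedComponentsWithStats(mm*roi); print(st[1:][st[1:,4]>10])
# knob
hs=g["img"]; print(cast(g,[[318,61]],.0985,True))
E
```

```text
[[ 0.55689074 -0.13897277  0.062     ]
 [ 0.59006021 -0.31103114  0.062     ]] [ 0.57347548 -0.22500195  0.062     ] 0.1752264155946381 -79.08835993378965
[[235 230   6   7  30]
 [225 233   6   7  29]
 [215 237   5   6  27]
 [204 240   6   6  28]
 [194 243   6   7  31]
 [184 246   6   7  30]]
[[0.5501 0.1724 0.046 ]
 [0.5427 0.1973 0.046 ]
 [0.5349 0.2221 0.046 ]
 [0.5274 0.247  0.046 ]
 [0.5194 0.2719 0.046 ]
 [0.5118 0.297  0.046 ]] [0.53102372 0.2346082  0.046     ]
[[ 365  208   77   32 1254]]
[[0.4949449  0.35641678 0.0985    ]]
```

```bash
python3 - <<'E'
from h import *
import pickle
q=down(np.radians(10.9)); p=[.5735,-.2250]
arm.set_gripper(.06)
arm.reach([*p,.13],q); arm.movel([*p,.085],feed=.08)
o=telemetry.observe(); print(o["time"],o["ft_force"])
arm.set_gripper(0.0,50); o=telemetry.observe(); print(o["opening"],o["grasp_force"],o["tool_pos"],o["ft_force"])
arm.movel([*p,.20],feed=.12); o=telemetry.observe(); print(o["time"],o["opening"],o["grasp_force"],o["ft_force"],o["torque"])
w=shot("wrist","pics/h1.png",(240,60,480,360),2); pickle.dump(w,open("w2.pkl","wb"))
E
```

```text
7.3667 [-0.60576814  0.02290496  0.58800222]
0.009514391034957716 49.99968230724335 [ 0.57356237 -0.22501967  0.08504842] [ 0.09459314  0.58452242 -0.01258663]
9.2833 0.009932977533464789 49.99813735485077 [-0.40907509 -0.41158232 -5.11334631] [-0.03652338 -0.14074917 -0.01067447]
```

View pics/h1.png

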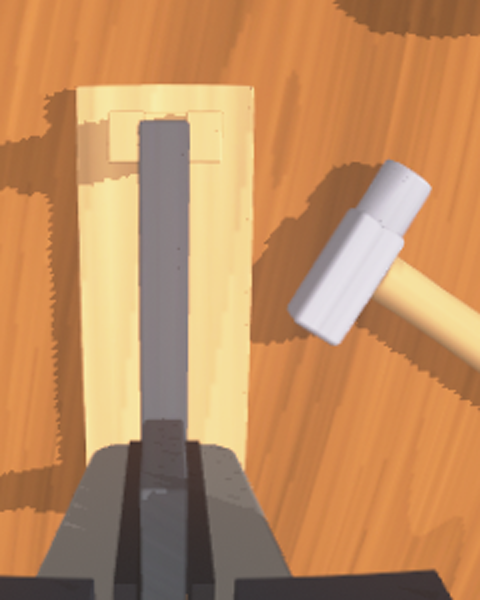

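The rake is held straight; the far end of its bar is at crop (164,121), which is full-image (321.5,120).

```bash
python3 - <<'E'
from h import *
import pickle
w=pickle.load(open("w2.pkl","rb")); o=telemetry.observe()
q=o["orientation"]; T=R.from_quat(np.r_[q[1:],q[0]])
e=cast(w,[[321.7,120.3],[322,200]],o["tool_pos"][2]-.023,True); t=T.inv().apply(e-o["tool_pos"]); print("far end, mid bar in tool",t)
# gauge in gauge frame
yaw=np.radians(16.95); m=np.array([.5322,.2338])
arm.reach([*m,.22],down(yaw)); arm.movel([*m,.135],feed=.12); arm.hold(.2)
o=telemetry.observe(); print(o["time"],o["tool_pos"],o["ft_force"],o["torque"])
w=shot("wrist","pics/h2.png",(240,20,420,320),2); pickle.dump(w,open("w3.pkl","wb"))
s=shot("scene","pics/s2.png",(350,100,500,260),4)
E
```

```text
far end, mid bar in tool [[0.08767089 0.00012757 0.02308355]
 [0.04989389 0.00021504 0.02304735]]
12.075 [0.53262583 0.23400752 0.13579272] [ 0.51820748  0.37826499 -4.6564172 ] [-0.0159597  -0.0648892  -0.02192606]
```

```bash
python3 - <<'E'
import cv2,numpy as np
a=cv2.imread("pics/h2.png"); b=cv2.imread("pics/s2.png")
b=cv2.resize(b,None,fx=.68,fy=.68)
c=np.zeros((600,800,3),np.uint8); c[:,:360]=a; c[:b.shape[0],360:360+b.shape[1]]=b; cv2.imwrite("pics/c2.png",c)
E
```

```text
(no output)
```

View pics/c2.png

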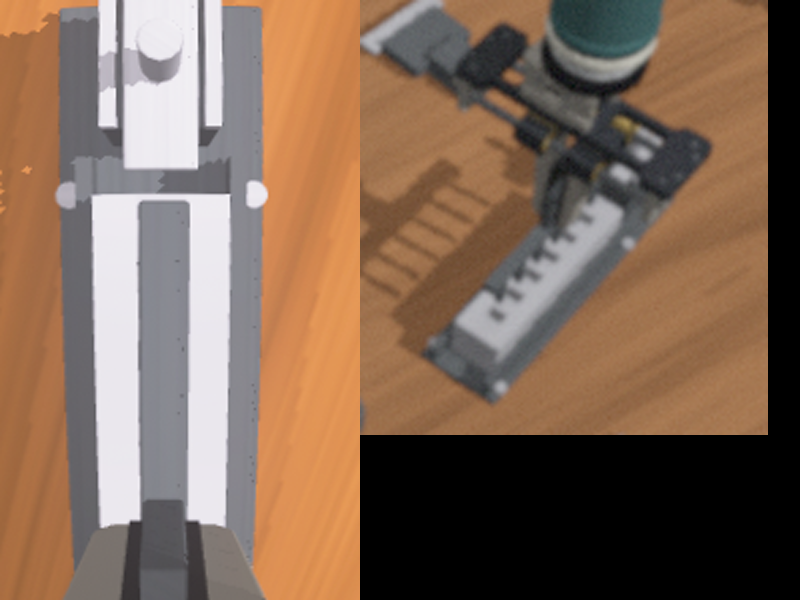

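```bash
python3 - <<'E'
from h import *
import pickle
w=pickle.load(open("w3.pkl","rb")); o=telemetry.observe()
g=cv2.cvtColor(w["img"],cv2.COLOR_RGB2GRAY); print(g[105:128,298].tolist(),g[105:128,343].tolist(), g[108:130,322].tolist())
u=np.array([np.cos(np.radians(106.95)),np.sin(np.radians(106.95))]); 
q=o["orientation"]; T=R.from_quat(np.r_[q[1:],q[0]]); print("tool x",T.apply([1,0,0]),u)
for rr in (117,118): print((cast(w,[[321,rr]],.046,True)[0,:2]-o["tool_pos"][:2])@u-.092)
# near-slots from the earlier picture, relative to TCP
print((np.array([.5322,.2338])-o["tool_pos"][:2])@u)
b=cast(w,[[322,120]],o["tool_pos"][2]-.023,True)[0]; print("bar end",(b[:2]-o["tool_pos"][:2])@u-.088)
print("scan dir check:",o["time"])
E
```

```text
[138, 137, 138, 138, 138, 138, 138, 138, 138, 138, 138, 138, 221, 237, 236, 236, 236, 236, 236, 237, 236, 236, 236] [103, 104, 104, 105, 105, 105, 104, 104, 105, 105, 104, 110, 217, 237, 237, 237, 236, 237, 237, 236, 237, 237, 237] [105, 105, 104, 105, 113, 105, 105, 104, 132, 218, 233, 225, 163, 131, 138, 138, 138, 137, 138, 138, 138, 137]
tool x [-2.91395797e-01  9.56602568e-01 -1.28559146e-04] [-0.29153706  0.95655953]
-0.00031621547191400257
-0.0009653952160819101
1.9923028321719744e-05
bar end -4.202743935924347e-05
scan dir check: 12.175
```

```bash
cat > low.py <<'E'
from h import *
u=np.array([np.cos(np.radians(106.95)),np.sin(np.radians(106.95))]); v=np.array([u[1],-u[0]])
m=np.array([.5322,.2338])
def lower(z0,z1,along,across=0,lim=8,step=.0015):
    """step down until contact force rises by lim; returns commanded z"""
    xy=m+along*u+across*v; arm.movel([*xy,z0],feed=.05)
    arm.hold(.1); f0=telemetry.observe()["ft_force"][2]; z=z0
    while z>z1:
        z=max(z-step,z1); arm.movel([*xy,z],feed=.03); o=telemetry.observe(); f=o["ft_force"][2]-f0
        if f>lim: break
    o=telemetry.observe(); print(f"t {o['time']:.2f} cmd {z:.4f} tcp {o['tool_pos'][2]:.4f} dF {f:.1f}",np.round(o["ft_force"],1),np.round(o["torque"],2))
    return z
E
python3 - <<'E'
from low import *
z=lower(.120,.100,-.0003)
E
```

```text
t 16.23 cmd 0.1000 tcp 0.1000 dF 0.2 [-0.4  0.6 -5.5] [-0.04 -0.09  0.02]
```

The tines are already 15 mm into the slots with no resistance, so I'll carry on to the seat.

```bash
python3 - <<'E'
from low import *
z=lower(.100,.078,-.0003,step=.002)
o=telemetry.observe(); shot("scene","pics/s3.png",(350,100,500,260),4)
E
```

```text
t 19.07 cmd 0.0800 tcp 0.0810 dF 9.4 [-2.3 -1.7  4.8] [-0.39  0.52  0.06]
```

```bash
python3 - <<'E'
from low import *
import pickle
arm.set_gripper(.05); p=telemetry.observe()["tool_pos"]
arm.movel([p[0],p[1],.17],feed=.15)
w=pickle.load(open("w3.pkl","rb")); k=cast(w,[[320,38.5]],.0985,True)[0,:2]-m; print("knob old",k@u,k@v)
xy=m+u*.05; arm.reach([*xy,.2],down(np.radians(16.95))); arm.hold(.2)
w=shot("wrist","pics/k.png",(200,0,440,340),1.7); pickle.dump(w,open("w4.pkl","wb")); print(telemetry.observe()["time"])
E
```

```text
knob old 0.1306083474091196 -5.138629967508339e-05
21.2
```

View pics/k.png

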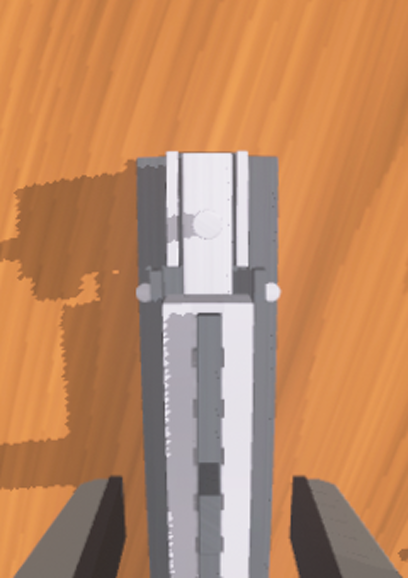

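The bar lies flat on the block, level and in line. The knob is at crop (207,223), which is full-image (321.8,131).

```bash
python3 - <<'E'
from low import *
import pickle
w=pickle.load(open("w4.pkl","rb")); k=cast(w,[[321.8,131.2]],.0985,True)[0,:2]-m; a,c=k@u,k@v; print("knob",a,c)
P=lambda al,z: [*(m+u*al+v*c),z]
arm.set_gripper(.04)
arm.reach(P(a,.15),down(np.radians(16.95))); arm.movel(P(a,.092),feed=.08); arm.set_gripper(0,20)
o=telemetry.observe(); print(o["opening"],o["grasp_force"],o["ft_force"])
f0=o["ft_force"][:2]@u
arm.movel(P(a-.034,.092),feed=.05); d=.034
while d<.052:
    d+=.001; arm.movel(P(a-d,.092),feed=.03); o=telemetry.observe(); f=o["ft_force"][:2]@u-f0
    if f>8: break
print("travel cmd",d,"F",f,"actual",a-(o["tool_pos"][:2]-m)@u,o["opening"],o["time"])
E
```

```text
knob 0.13068954016750362 -0.00014029869769378113
0.011130530899581444 20.00046283006668 [-2.11942498 -0.85107315  2.99694036]
travel cmd 0.04500000000000001 F 10.951206514185607 actual 0.04138427199188609 0.011372111088067995 27.025
```

```bash
python3 - <<'E'
from low import *
arm.set_gripper(.04); p=telemetry.observe()["tool_pos"]
arm.movel([p[0],p[1],.17],feed=.15)
xy=m+u*.05; arm.reach([*xy,.2],down(np.radians(16.95))); arm.hold(.2)
w=shot("wrist","pics/k2.png",(200,0,440,340),1.7); o=telemetry.observe(); print(o["time"],o["ft_force"])
g=cv2.cvtColor(w["img"],cv2.COLOR_RGB2GRAY)
import pickle; pickle.dump(w,open("w5.pkl","wb"))
E
```

```text
28.8417 [-0.12910257  0.35979754  1.02017309]
```

View pics/k2.png

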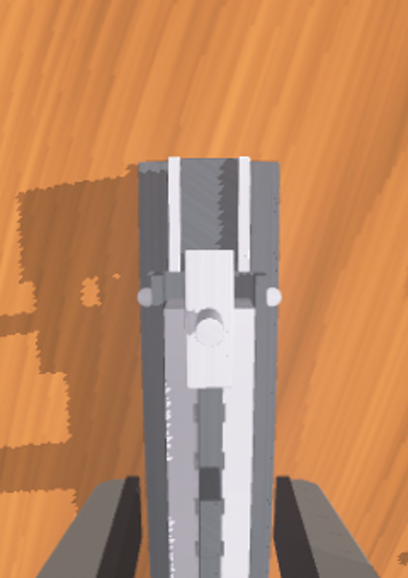

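The tongue now lies over the end of the bar and the knob is at crop (209,331). I'll check the travel against the base's end (gauge y = 170 mm, crop row ~161).

```bash
python3 - <<'E'
from low import *
import pickle
w=pickle.load(open("w5.pkl","rb"));w0=pickle.load(open("w4.pkl","rb"))
f=lambda w,c,z: (cast(w,[[200+c[0]/1.7,c[1]/1.7]],z,True)[0,:2]-m)@u
e=f(w,(145,161.5),.006); e2=f(w,(265,161.5),.006); k=f(w,(209,331),.0985); t=f(w,(209,387),.0665); k0=f(w0,(207,223),.0985); e0=f(w0,(150,157),.006)
print("base end",e,e2,e0,"knob",k,"gauge y",k-e+.170,"tongue end gauge y",t-e+.17,"start",k0-e0+.17,"moved",k0-k)
E
```

```text
base end 0.16696410658196298 0.16691481332324704 0.16678914028248365 knob 0.08977126340583946 gauge y 0.0928071568238765 tongue end gauge y 0.060786704658511465 start 0.13391637799620357 moved 0.04093425487284774
```

```bash
python3 -c "
from cell import *
print(sign_off())"
```

```text
the job is handed in; nothing more can be done
None
```

The rake head is seated flat in the gauge with every tine in its slot, and the bolt is across over the bar's end (travel measured from the pictures at about 43 of 44 mm). The job was handed in after about 29 s of the 72 s allowed; no verdict came back.

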